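Index the swivel fixture to its next station

TASK

The swivel fixture that carries the heater end is locked by a spring index pin. Draw the pin straight out by its black knob, swing the turntable clockwise (seen from above) to the next hole, find that hole by feel, and let the pin drop fully home in it. Never lever or drive the pin hard against the metal, let go of everything at the end, and leave the things lying round the fixture alone.

Things in the scene. Friction and masses are not known exactly. Their poses are not given: they have to be found in the camera images.
- index_base: Fixed round base of the swivel fixture, 300 mm diameter; nothing on it is higher than 50 mm. Origin on the upright swivel axis at table level. A flat steel arc track 32 mm wide lies on it along the pin circle (120 mm radius round the axis), its top 45 mm above the table.
- home_hole (a point): Centre of the mouth of the home hole, 12.5 mm wide, in the track, on the pin circle; the pin starts here. Clockwise (from above) the track runs on as a steel segment, top 1 mm lower, with the next hole. The track is smooth and unbroken up to there and for 25 degrees beyond, so a released pin slides over it.
- segment_pivot (a point): Point on the swivel axis, 44 mm above the table, round which the segment with the next hole is set and clamped by hand. That hole (12.5 mm wide, on the pin circle, the only one in the segment) lies anywhere from 45 to 75 degrees clockwise of the home hole; its place is not measured and must be found by feel or sight.
- turntable (a joint): Turn of the turntable in rad, growing clockwise from above: 0 with the pin in the home hole, 0.79 to 1.31 in the next one (play 0.01 rad). Friction 0.22 N m; it stays where it is left. An aluminium disc carries the heater end (140 mm diameter, top 117 mm above the table) and a radial arm, 30 mm wide, top 74 mm above the table (80 mm at the collar under the knob).
- plunger: Index pin with its knob, on the turntable's arm, 120 mm from the swivel axis. The knob is a black upright cylinder, 28 mm diameter, 30 mm high; the origin is its centre, 105 mm above the table when the pin is fully home, 116 mm with the pin resting on the track, 115 mm on the segment with the next hole.
- pin_tip (a point): Lower end of the steel pin, 71 mm below the knob's centre: 10 mm thick, slightly tapered, 10 mm deep in the hole when home. It slides straight up by 17 mm at most against a spring (4.5 N when home, 250 N/m, little friction) and returns by itself when let go; it drags on the track with about 1 N. More than 20 N on it harms pin and hole.
- spanner: Bystander, to be left alone: steel open-ended wrench, 180 mm long, lying loose near the fixture; origin at its underside.
- driver: Bystander, to be left alone: screwdriver with black handle, 200 mm long, lying loose near the fixture; origin at its underside.
- gasket: Bystander, to be left alone: flat black rubber ring, outer diameter 64 mm, 8 mm thick, lying loose near the fixture; origin at its underside.
- tape: Bystander, to be left alone: white roll of tape, outer diameter 76 mm, 24 mm high, lying loose near the fixture; origin at its underside.
- valve: Bystander, to be left alone: small brass valve standing upright, 30 mm wide, 46 mm high, lying loose near the fixture; origin at its underside.
- elbow: Bystander, to be left alone: white plastic pipe elbow standing upright, 45 mm high, lying loose near the fixture; origin at its underside.
- locker: Bystander, to be left alone: small bottle, 36 mm diameter, 75 mm high, lying loose near the fixture; origin at its underside.

How it is judged (in metres and radians):
On the way, in this order (a step that is already met when the one before it is completed fails the run):
1. the pin is drawn clear of the home hole (knob centre above 114.5 mm) while the turntable is still at home (within 0.09 rad) (height (world z) of plunger above 0.1145 m and value of joint turntable below 0.09 rad), for 0.1 s.
2. the turntable is swung more than 0.5 rad clockwise with the pin out (knob centre above 113 mm) (height (world z) of plunger above 0.113 m and value of joint turntable above 0.5 rad), for 0.1 s.
At the end, for the whole second after the job is handed in: The turntable stands still in the next station (turn 0.77 to 1.335 rad) with the pin fully home in its hole (knob centre lower than 107.5 mm above the table), and everything is let go (value of joint turntable between 0.77 and 1.335 rad and height (world z) of plunger below 0.1075 m and velocity of joint turntable between -0.03 and 0.03 rad/s and linear speed of plunger below 0.01 m/s); the robot touches nothing.
It fails at once if the pin is levered or driven against the base's metal with more than 22 N (contact force between plunger and index_base above 22 N).
It fails at once if one of the loose things round the fixture is shoved more than 25 mm (distance of any of spanner, driver, gasket, tape, valve, elbow, locker from where it was at the start of the episode above 0.025 m).
It also fails if it takes over 51 s, if anything falls off the work surface, if the arm or the gripper's body presses on something with over 40 N, if the wrist force passes 120 N, or if a joint passes its speed limit or range.

ROBOT

A 6-joint arm with a two-finger parallel gripper is mounted at the origin on the work surface. World frame = base frame: x ahead of the robot, y to its left, z up, the work surface at z = 0. Lengths are in mm, angles in rad, forces in N, time in s.
With the tool pointing down it reaches from about 350 to 975 mm from the base axis. Payload 7.1 kg.
Tool frame: the origin (TCP) lies at the very end of the fingers, on their centre line; the grasp point (between the pads) lies 19 mm behind it; z points along the fingers, y is the line along which they close (so a half turn about z gives the same grasp; the last joint's range is limited). The gripper opens to 88 mm and grips with 3 to 60 N. Pads are 20 mm wide; open, the fingers measure 115 mm over their backs; the gripper's body (75 mm by 178 mm) begins 61 mm behind the grasp point.
Start: joints at [1.193, 0.423, 1.63, -0, 1.089, -0.019], TCP at [219.437, 585.194, 222.675] pointing down, gripper open.
Joint ranges: [-3, 3], [-0.9, 2.11], [0.09, 2.58], [-1.31, 4.45], [0.11, 2.69], [-2.54, 2.54]. Speed limits (rad/s): [2.39, 2.39, 3.01, 3.14, 3.14, 3.14].

INTERFACE

Orientations are given as a rotation vector (axis times angle).
In Python, from workcell import ctrl gives the robot as it stands. The module is installed in compiled form; this text tells all that it offers.
- The arm moves only by the shell command python3 -m inch 'ROWS'. ROWS is JSON, a list of rows, each a list of 7 numbers: the shift along the tool's x, y, z scaled (see below), then the turn, a rotation vector about the tool's x, y, z scaled (see below), then the closure, from -1 (fully open) to 1 (shut). In form: [[tx, ty, tz, wx, wy, wz, hand], ...]. A call has 1 to 10 rows; each row is the pose to reach, as a shift and turn from the pose commanded when the call began, along the tool's axes at that moment; what a row does not reach only later rows make up. The controller multiplies each number of a shift by 0.15 m and each number of a turn by pi/4 rad. A row lasts 1/8 s, in which the tool goes at most 62.5 mm and 10.7 degrees, less where a joint would pass 70% of its speed; a pose out of reach is approached as far as the arm can. A call with a number of a shift or a turn outside -1 to 1 is refused whole. A call with a gripper value outside its range is refused whole. The fingers move at their own pace and stop on an object; the grip force is fixed at half the most. Time passes only in rows, so rows that repeat a pose let the fingers close. It gives the time, the measured TCP pose, the force, the opening and the grip force at its end, in the units of the state.
- ctrl.get_obs(): the state, without advancing time (a new reading comes with each control period).
- ctrl.get_image(name): name is "scene" or "side" or "wrist"; returns the picture (384x512x3 uint8, red, green, blue); there is no depth.
- ctrl.camera_params(name): a dict with "vfov" (degrees; the focal length in pixels is half the picture's height over the tangent of half this angle, whatever the lens; pixels are square), "cx", "cy" (the principal point, pixels), "eye" and "attitude" of the camera in the world; the wrist camera has in their place "tool_from_camera" (4x4, takes a point from camera to tool coordinates, whose origin is the TCP and whose axes are the flange's). Camera axes: x right, y up, looking along -z (the intrinsics and any distortion apply to the point x, -y, -z); pixel columns grow to the right and rows downward; lengths in mm; the calibration is good to about 2 mm. The wrist camera is an equidistant fisheye: a pixel r from the principal point sees the ray r / f radians off the axis. A picture is of the moment at which its call begins: read the wrist's pose just before it. camera_params takes no time and is no camera call.
- ctrl.close_job(): hands the job in; it is judged then, once.
The state is a dict: "t": time; "qpos": joint angles; "qvel": joint speeds; "joint_torque": joint torques, N m; "ee_pos": TCP position; "orientation": TCP orientation; "ft_force": force on the tool from outside, world axes, zero at the start; "moment": the same for the moment, N m; "width": finger opening in mm; "grasp_force": force on a finger pad.
Only numpy, scipy, OpenCV 4.12 (cv2) and the standard library are available. Lean on these libraries where they do the work, as an engineer would, in place of code of your own. Each camera call takes 0.05 s, during which the arm holds its last target. There are 200 camera calls.

## Working session

There is one attempt and no reset: what is moved stays moved. The work goes in short steps, Python scripts to look and compute and a shell command to move; the robot and the scene stay as the last step left them, time stands still between calls to the robot, and variables do not carry over. Pictures are saved under pics/ and viewed, at most 10 in all, crops included, and the job is handed in when it is done.

```bash
mkdir -p pics; python3 - <<'E'
from workcell import ctrl
import cv2,numpy as np
for n in("scene","side","wrist"):
    o=ctrl.get_obs() 
    im=ctrl.get_image(n);cv2.imwrite(f"pics/{n}0.png",im[:,:,::-1])
    print(n,ctrl.camera_params(n))
o=ctrl.get_obs();print(o)
a=[cv2.imread(f"pics/{n}0.png") for n in("scene","side")]
E
```

```text
scene {'vfov': 49.52454980831824, 'cx': 247.57924467325972, 'cy': 187.77723136753832, 'eye': array([1338.03708347,  -83.24206687,  735.61595757]), 'attitude': array([0.73141231, 0.60729403, 1.31792874])}
side {'vfov': 56.83809194781689, 'cx': 253.10060743570412, 'cy': 189.256610838709, 'eye': array([331.06722136, 595.93661452, 458.40854701]), 'attitude': array([ 0.29255443, -1.39772646, -2.43108289])}
wrist {'vfov': 65.70646984690485, 'cx': 252.59229397344473, 'cy': 193.2553438849141, 'tool_from_camera': array([[ 8.64474788e-04,  9.57855388e-01,  2.87249558e-01,
         7.92968985e+01],
       [ 9.99998896e-01, -4.80758232e-04, -1.40636238e-03,
         6.16104909e-01],
       [-1.20899419e-03,  2.87250456e-01, -9.57854746e-01,
        -1.62660420e+02],
       [ 0.00000000e+00,  0.00000000e+00,  0.00000000e+00,
         1.00000000e+00]])}
{'t': 0.15, 'qpos': array([ 1.19297831e+00,  4.23688204e-01,  1.63048864e+00, -1.76907308e-05,
        1.08860047e+00, -1.90046014e-02]), 'qvel': array([-0.00028606, -0.00180965, -0.00229133, -0.00028321,  0.00028726,
        0.00087407]), 'joint_torque': array([ 4.15274626e-04, -5.44984388e+01, -2.73919094e+01,  6.44788099e-02,
        2.05174688e-02, -9.55110704e-05]), 'ee_pos': array([219.30369611, 584.80804038, 222.07611231]), 'orientation': array([-5.60552403e-01, -3.09095640e+00,  1.82906262e-03]), 'ft_force': array([-0.51105867, -0.24652644, -0.42268793]), 'moment': array([ 0.03429565,  0.01660163, -0.01328436]), 'grasp_force': 0.0, 'width': 87.60029697563996}
```

View pics/scene0.png

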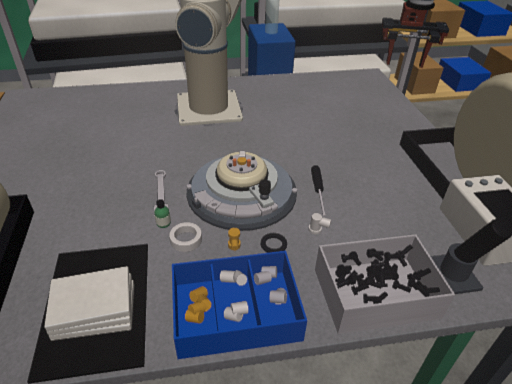

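View pics/side0.png

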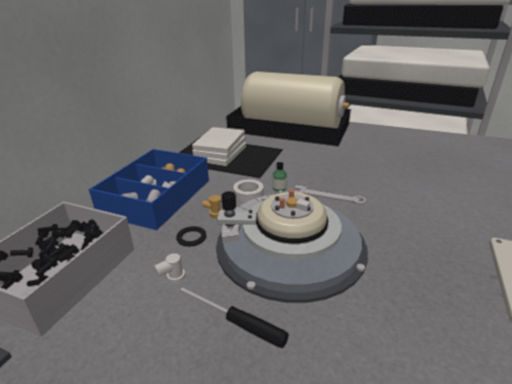

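The scene picture shows the fixture centred near (242,190), with the knob at about (265,187) and the steel track running on to the left, which is clockwise. In the side view the knob is at about (229,200) and the heater end at (292,213).

```bash
cat > h.py <<'E'
import numpy as np,cv2
from scipy.spatial.transform import Rotation as R
from workcell import ctrl
def cam(n,obs=None):
    p=ctrl.camera_params(n);f=192/np.tan(np.radians(p['vfov']/2))
    if n=="wrist":
        T=p['tool_from_camera'];Rt=R.from_rotvec(obs['orientation']).as_matrix()
        return f,p['cx'],p['cy'],Rt@T[:3,:3],Rt@T[:3,3]+obs['ee_pos'],True
    return f,p['cx'],p['cy'],R.from_rotvec(p['attitude']).as_matrix(),p['eye'],False
def ray(c,u,v):
    f,cx,cy,A,e,fish=c
    x,y=(u-cx)/f,(v-cy)/f
    if fish:
        r=np.hypot(x,y)+1e-12;d=np.array([np.sin(r)*x/r,-np.sin(r)*y/r,-np.cos(r)])
    else: d=np.array([x,-y,-1.])
    d=A@d;return e,d/np.linalg.norm(d)
def proj(c,P):
    f,cx,cy,A,e,fish=c
    q=A.T@(np.asarray(P,float)-e);x,y,z=q[0],-q[1],-q[2]
    if fish:
        r=np.hypot(x,y)+1e-12;t=np.arctan2(r,z);return cx+f*t*x/r,cy+f*t*y/r
    return cx+f*x/z,cy+f*y/z
def plane(c,u,v,z):
    e,d=ray(c,u,v);return e+d*(z-e[2])/d[2]
def tri(rs):
    M=sum(np.eye(3)-np.outer(d,d) for e,d in rs);b=sum((np.eye(3)-np.outer(d,d))@e for e,d in rs)
    return np.linalg.solve(M,b)
E
python3 - <<'E'
from h import *
s,d=cam("scene"),cam("side")
def blob(fn,u,v,h):
    im=cv2.imread(fn);g=im.max(2);m=(g<60).astype(np.uint8)
    n,l,st,ce=cv2.connectedComponentsWithStats(m[v-h:v+h,u-h:u+h])
    for i in range(1,n):print(fn,st[i]+[u-h,v-h,0,0,0],ce[i]+[u-h,v-h])
blob("pics/scene0.png",265,187,14);blob("pics/side0.png",229,202,16)
P=tri([ray(s,265,186),ray(d,229,200)]);print("knob",P,proj(s,P),proj(d,P))
# base outline in scene: rough ellipse centre
for c,l in((s,[(187,190),(297,190)]),(d,[(218,245),(366,240)])):
    for q in l:print(plane(c,*q,40))
a=cv2.resize(cv2.imread("pics/scene0.png")[140:240,170:320],None,fx=5,fy=5,interpolation=cv2.INTER_CUBIC)
cv2.imwrite("pics/s1.png",a)
b=cv2.resize(cv2.imread("pics/wrist0.png"),(800,600));cv2.imwrite("pics/w1.png",b)
E
```

```text
pics/scene0.png [259 173  11  22 160] [264.34375 186.1625 ]
pics/scene0.png [253 188   1   1   1] [253. 188.]
pics/scene0.png [261 197   7   3   9] [263.66666667 197.88888889]
pics/side0.png [222 192  14  19 235] [228.46382979 200.63829787]
pics/side0.png [225 214   9   3  12] [229.   214.75]
knob [591.65766164  86.61693654 106.65427478] (np.float64(264.9889282787593), np.float64(185.98937706929624)) (np.float64(228.98515494903685), np.float64(200.01244659741118))
[499.20819712 -98.6105128   40.        ]
[540.81955198 184.00618626  40.        ]
[592.16361216 141.3083514   40.        ]
[338.66101342  29.8659509   40.        ]
```

View pics/s1.png

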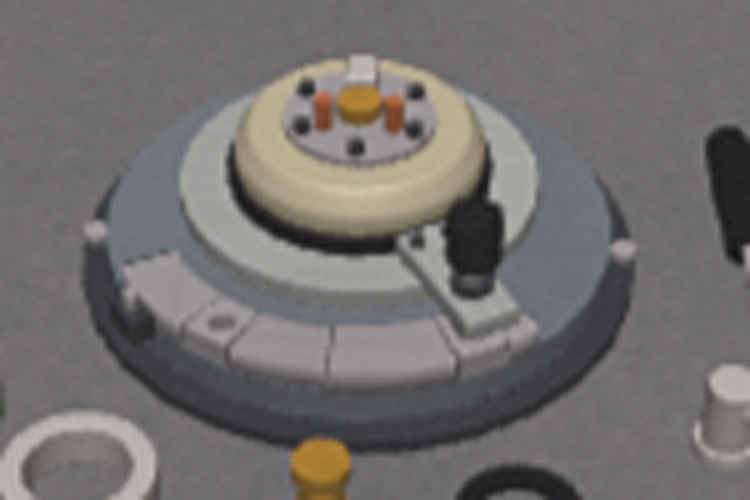

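The crop shows the next hole at crop (221,322), which is full-frame (214.2,204.4). The knob is at (264.8,187), and the heater's central nut is at about (242,160.6).

```bash
python3 - <<'E'
from h import *
s,d=cam("scene"),cam("side")
H=plane(s,214.2,204.4,44)
K1=plane(s,264.8,186.6,105);K2=plane(d,228.7,200.6,105);K=(K1+K2)/2
print("H",H,"K",K1,K2)
# heater: cream mask silhouettes -> axis
for n,c in(("scene",s),("side",d)):
    im=cv2.imread(f"pics/{n}0.png").astype(int);m=((im[:,:,2]-im[:,:,0]>25)&(im[:,:,2]>130)).astype(np.uint8)
    N,l,st,ce=cv2.connectedComponentsWithStats(m)
    for i in range(1,N):
        if st[i][4]>300: print(n,st[i],ce[i],"plane",plane(c,*ce[i],100))
p=(K[:2]+H[:2])/2;v=H[:2]-K[:2];L=np.hypot(*v);hh=np.sqrt(120**2-(L/2)**2)
for sg in(1,-1):
    C=p+sg*hh*np.array([-v[1],v[0]])/L;print("C",C,np.degrees(np.arctan2(*(K[:2]-C)[::-1])),np.degrees(np.arctan2(*(H[:2]-C)[::-1])))
o=ctrl.get_obs();print(R.from_rotvec(o['orientation']).as_matrix().round(3))
E
```

```text
H [569.4514678  -34.74804185  44.        ] K [591.87448992  86.18139748 105.        ] [592.48570143  86.32436954 105.        ]
scene [443  26  69  17 402] [475.69402985  36.38059701] plane [-283.16355877 1185.23483778  100.        ]
scene [405  79  66  21 460] [438.15434783  92.4826087 ] plane [185.95812892 754.16406931 100.        ]
scene [217 152  50  34 795] [241.32075472 171.80880503] plane [520.28090846  40.40462982 100.        ]
scene [185 287  26  35 466] [197.21888412 304.05364807] plane [891.77885325 -94.764004   100.        ]
side [ 244   72   98   32 2256] [292.78368794  86.55274823] plane [ 726.60850148 -797.54881137  100.        ]
side [ 260  193   64   40 1087] [290.77460902 217.60073597] plane [468.48809826  92.55456521 100.        ]
C [682.05278297   6.7362181 ] 138.49855945511368 -159.7753355106888
C [479.57878051  44.76862356] 20.22466448931118 -41.501440544886314
[[-0.936  0.351 -0.   ]
 [ 0.351  0.936 -0.001]
 [ 0.    -0.001 -1.   ]]
```

```bash
python3 -m inch '[[-0.35,-0.22,0,0,0,0,-1],[-0.7,-0.44,0,0,0,0,-1],[-1,-0.64,0,0,0,0,-1],[-1,-0.64,0,0,0,0,-1]]'
python3 -m inch '[[-0.35,-0.22,0,0,0,0,-1],[-0.7,-0.44,0,0,0,0,-1],[-1,-0.64,0,0,0,0,-1],[-1,-0.64,0,0,0,0,-1]]'
python3 -m inch '[[-0.35,-0.22,0,0,0,0,-1],[-0.7,-0.44,0,0,0,0,-1],[-1,-0.64,0,0,0,0,-1],[-1,-0.64,0,0,0,0,-1]]'
python3 -m inch '[[-0.25,-0.16,0,0,0,-0.2,-1],[-0.49,-0.32,0,0,0,-0.45,-1],[-0.49,-0.32,0,0,0,-0.7,-1],[-0.49,-0.32,0,0,0,-0.9,-1],[-0.49,-0.32,0,0,0,-0.9,-1],[-0.49,-0.32,0,0,0,-0.9,-1]]'
```

```text
t: 0.65
ee_pos: [327.7, 439.9, 222.5]
orientation: [-0.567, -3.09, 0.002]
ft_force: [0.0, 0.3, -0.3]
width: 87.6
grasp_force: 0.0
t: 1.15
ee_pos: [434.4, 298.5, 222.6]
orientation: [0.566, 3.09, -0.0]
ft_force: [-0.8, -0.6, -0.7]
width: 87.6
grasp_force: 0.0
t: 1.65
ee_pos: [541.2, 156.7, 222.5]
orientation: [0.565, 3.09, 0.0]
ft_force: [-0.3, 1.0, -0.6]
width: 87.5
grasp_force: 0.0
t: 2.4
ee_pos: [591.2, 88.3, 222.6]
orientation: [0.541, -3.094, -0.0]
ft_force: [0.1, 0.0, -0.5]
width: 87.9
grasp_force: 0.0
```

Next I'll check with the wrist camera from above, where the knob and the hole should both be visible.

```bash
python3 - <<'E'
from h import *
o=ctrl.get_obs();im=ctrl.get_image("wrist");c=cam("wrist",o)
b=im[:,:,::-1].copy();cv2.imwrite("pics/w2raw.png",b)
for P in((592.2,86.2,120),(569.5,-34.7,44),(480,45,117)):
    u,v=proj(c,P);print(u,v);cv2.drawMarker(b,(int(u),int(v)),(0,0,255),0,10)
cv2.imwrite("pics/w2.png",cv2.resize(b,(800,600)))
print(o['qpos'],R.from_rotvec(o['orientation']).as_matrix().round(3))
E
```

```text
249.03600696351631 192.52780522000722
159.57950008419803 123.2140110836189
248.18780939783392 61.90521445639172
[ 1.28137350e-01  3.83626679e-01  1.69190957e+00  3.37144661e-04
  1.06630001e+00 -1.78905079e+00] [[-0.941 -0.339 -0.   ]
 [-0.339  0.941  0.   ]
 [ 0.     0.    -1.   ]]
```

View pics/w2.png

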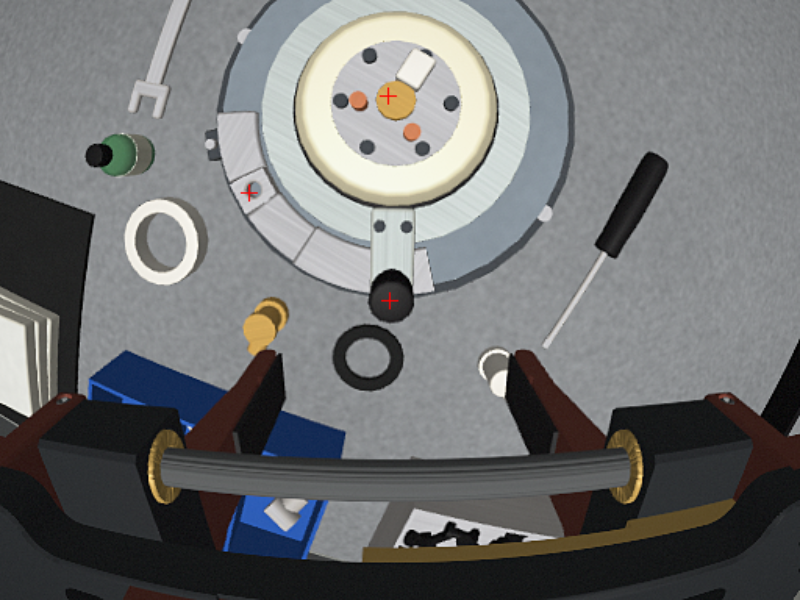

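The wrist view shows the knob top at (391,300), the hole at (255,189) and the nut on the axis at (396,101). All three are close to the predicted marks. I'll refine the positions from these.

```bash
python3 - <<'E'
from h import *
o=ctrl.get_obs();c=cam("wrist",o);k=1.5625
K=plane(c,391.3/k,299/k,120);H=plane(c,254.5/k,189/k,44)
print(K,H,plane(c,396/k,101/k,120))
# segment-independent axis: base outline / disc edges left/right
K=K[:2];H=H[:2];p=(K+H)/2;v=H-K;L=np.hypot(*v);C=p-np.sqrt(120**2-L*L/4)*np.array([-v[1],v[0]])/L
aK=np.degrees(np.arctan2(*(K-C)[::-1]));aH=np.degrees(np.arctan2(*(H-C)[::-1]));print(C,aK,aH,aK-aH)
# arm direction from arm edges: rear screws (379,226),(406,226), arm side edges at z=74
for q in((379,226),(406,226),(373,212),(414,212)):print(plane(c,q[0]/k,q[1]/k,74))
Rm=R.from_rotvec(o['orientation']).as_matrix();print("tool shift",Rm.T@(np.r_[K,90]-o['ee_pos'])/150)
E
```

```text
[590.82482215  86.75758967 120.        ] [565.92084435 -31.89146396  44.        ] [481.32724082  50.02075416 120.        ]
[477.01722647  48.707213  ] 18.486818265769557 -42.194976953218664 60.68179521898822
[558.26113285  65.9211242   74.        ]
[552.08426767  83.0075024   74.        ]
[550.65248553  58.94675684  74.        ]
[541.31306917  84.76423628  74.        ]
tool shift [ 0.00575619 -0.00678855  0.88442513]
```

```bash
python3 -m inch '[[0,-0.003,0.2,0,0,0,-0.4],[0.003,-0.007,0.5,0,0,0,0],[0.006,-0.007,0.75,0,0,0.02,0],[0.006,-0.007,0.89,0,0,0.02,0.1],[0.006,-0.007,0.89,0,0,0.02,0.18],[0.006,-0.007,0.89,0,0,0.02,0.18],[0.006,-0.007,0.89,0,0,0.02,0.18]]'
python3 - <<'E'
from h import *
o=ctrl.get_obs();im=ctrl.get_image("wrist");print(o['ee_pos'],o['width'])
cv2.imwrite("pics/w3.png",cv2.resize(im[150:350,130:380,::-1],(750,600),interpolation=cv2.INTER_CUBIC))
E
```

```text
t: 3.32
ee_pos: [592.0, 85.7, 90.5]
orientation: [-0.519, 3.096, -0.0]
ft_force: [0.3, 0.2, 1.0]
width: 36.2
grasp_force: 0.0
[592.02356437  85.69156444  90.52861736] 36.17248922638814
```

View pics/w3.png

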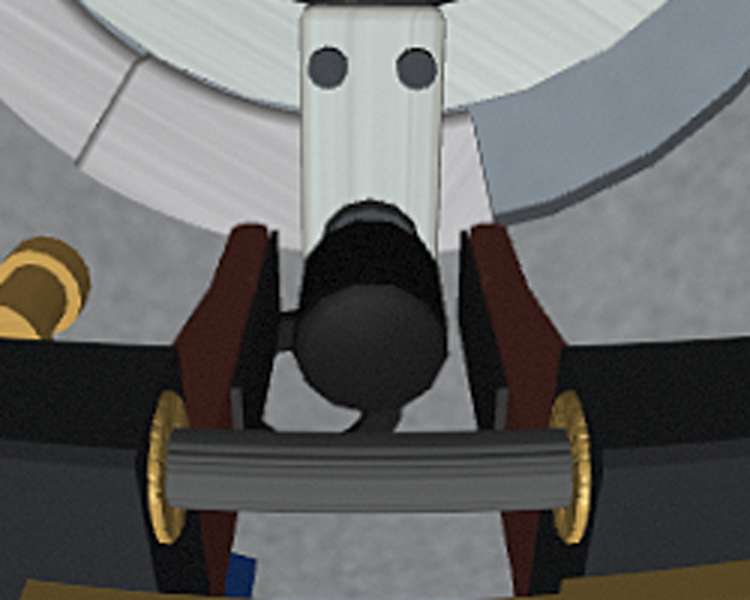

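The knob spans about 297–447 in the crop, so its centre is 372. The finger mid-line is at about 369–370, and the arm is lined up with the tool. That leaves the grasp about 0.5 mm off, so I'll nudge it and close gently.

```bash
python3 -m inch '[[0,0.003,0.008,0,0,0,0.22],[0,0.003,0.008,0,0,0,0.28],[0,0.003,0.008,0,0,0,0.32],[0,0.003,0.008,0,0,0,0.33],[0,0.003,0.008,0,0,0,0.34]]'
python3 -m inch '[[0,0,0,0,0,0,0.35],[0,0,0,0,0,0,0.36],[0,0,0,0,0,0,0.37],[0,0,0,0,0,0,0.38]]'
```

```text
t: 4.0
ee_pos: [591.0, 85.9, 88.0]
orientation: [0.52, -3.098, 0.0]
ft_force: [-0.2, -0.3, -0.4]
width: 29.1
grasp_force: 0.0
t: 4.5
ee_pos: [591.0, 85.7, 88.0]
orientation: [-0.52, 3.098, -0.0]
ft_force: [0.7, -1.9, -0.7]
width: 27.5
grasp_force: 18.2
```

```bash
python3 -m inch '[[0,0,0,0,0,0,0.42],[0,0,0,0,0,0,0.5],[0,0,-0.02,0,0,0,0.5],[0,0,-0.04,0,0,0,0.5],[0,0,-0.06,0,0,0,0.5],[0,0,-0.08,0,0,0,0.5],[0,0,-0.09,0,0,0,0.5],[0,0,-0.09,0,0,0,0.5],[0,0,-0.09,0,0,0,0.5]]'
python3 - <<'E'
from h import *
o=ctrl.get_obs();print(o['ft_force'],o['moment'],o['width'],o['grasp_force'],R.from_rotvec(o['orientation']).as_matrix().round(4))
im=ctrl.get_image("side");cv2.imwrite("pics/d2.png",im[:,:,::-1])
E
```

```text
t: 5.62
ee_pos: [590.9, 85.9, 101.4]
orientation: [0.52, -3.098, -0.0]
ft_force: [3.4, 0.0, -8.5]
width: 27.4
grasp_force: 30.0
[ 3.41834442e+00  5.67424781e-03 -8.47253399e+00] [-0.09518581 -0.45049904  0.06561013] 27.40667242950775 29.99849259853363 [[-9.453e-01 -3.263e-01 -1.000e-04]
 [-3.263e-01  9.453e-01  0.000e+00]
 [ 1.000e-04  1.000e-04 -1.000e+00]]
```

```bash
python3 -m inch '[[0.003,-0.07,0,0,0,0.111,0.5],[0.012,-0.139,0,0,0,0.222,0.5],[0.027,-0.207,0,0,0,0.333,0.5],[0.048,-0.274,0,0,0,0.444,0.5],[0.075,-0.338,0,0,0,0.556,0.5],[0.107,-0.4,0,0,0,0.667,0.5],[0.107,-0.4,0,0,0,0.667,0.5],[0.107,-0.4,0,0,0,0.667,0.5]]'
python3 - <<'E'
from h import *
o=ctrl.get_obs();Rm=R.from_rotvec(o['orientation']).as_matrix();print(o['ft_force']@Rm,o['moment'],Rm[:,0],o['ee_pos']+120*Rm[:,0])
E
```

```text
t: 6.68
ee_pos: [594.7, 24.1, 101.1]
orientation: [-0.298, -3.126, 0.0]
ft_force: [-0.1, -0.4, -9.5]
width: 27.7
grasp_force: 30.0
[-0.02665692 -0.39409152  9.50441065] [-0.18453985  0.03147277 -0.09697325] [-0.98198902  0.18893126  0.00159292] [476.82248041  46.78255997 101.31077058]
```

```bash
python3 - <<'E'
from h import *
o=ctrl.get_obs();c=cam("wrist",o);im=ctrl.get_image("wrist");b=im[:,:,::-1].copy()
A=np.array([476.9,46.8])
for th in(55,58,61,64):
    a=np.radians(19.04-th);u,v=proj(c,[*(A+120*np.r_[np.cos(a),np.sin(a)]),44]);print(th,u,v);cv2.circle(b,(int(round(u)),int(round(v))),0,(0,0,255),-1)
u,v=int(u),int(v);x0,y0=max(0,u-40),max(0,v-40);print(x0,y0)
cv2.imwrite("pics/w4.png",cv2.resize(b[y0:y0+100,x0:x0+125],(750,600),interpolation=cv2.INTER_NEAREST))
E
```

```text
55 186.7549611112995 195.75638696661767
58 179.63482942970364 192.3291092634112
61 172.71710451755223 188.55057172611237
64 166.02081379768282 184.43163139881415
126 144
```

View pics/w4.png

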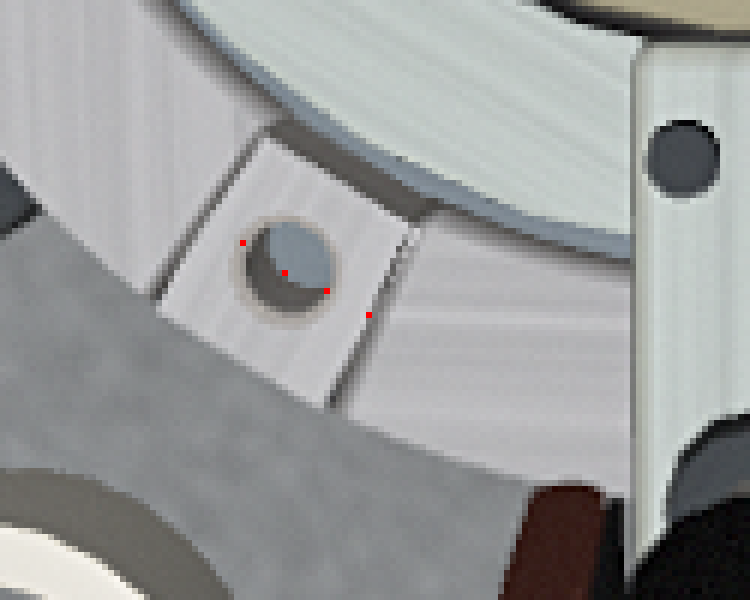

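The hole is at crop (290,266), which puts it about 60.5° from home by the projected marks. I'll swing to about 57.5°, ease the pin down onto the track, and loosen the fingers to a cage.

```bash
python3 -m inch '[[0.004,-0.077,0,0,0,0.122,0.5],[0.015,-0.153,0,0,0,0.244,0.5],[0.033,-0.227,0,0,0,0.367,0.5],[0.058,-0.3,0,0,0,0.489,0.5],[0.09,-0.369,0,0,0,0.611,0.5],[0.09,-0.369,0,0,0,0.611,0.5],[0.09,-0.369,0.01,0,0,0.611,0.5],[0.09,-0.369,0.018,0,0,0.611,0.5],[0.09,-0.369,0.018,0,0,0.611,0.5]]'
python3 - <<'E'
from h import *
o=ctrl.get_obs();Rm=R.from_rotvec(o['orientation']).as_matrix();print(o['ft_force']@Rm,o['moment'],Rm[:,0],o['ee_pos']+120*Rm[:,0], 19.04-np.degrees(np.arctan2(-Rm[1,0],-Rm[0,0])))
E
```

```text
t: 7.85
ee_pos: [570.4, -26.9, 98.2]
orientation: [-1.03, -2.965, 0.001]
ft_force: [-3.9, 3.0, -8.2]
width: 27.9
grasp_force: 30.0
[ 4.89723355 -0.05549189  8.18830015] [ 0.50808002  0.60609203 -0.12185909] [-0.78478246  0.61976481  0.00283986] [476.20330952  47.49432867  98.56371161] 57.3391443299176
```

```bash
python3 -m inch '[[0,0,0,0,0,0,0.37],[0,0,0,0,0,0,0.34],[0,0,0,0,0,0,0.32],[0,0,0,0,0,0,0.32]]'
python3 -m inch '[[0.001,-0.007,0,0,0,0.011,0.32],[0.001,-0.014,0,0,0,0.022,0.32],[0.001,-0.014,0,0,0,0.022,0.32]]'
```

```text
t: 8.35
ee_pos: [573.0, -27.9, 99.7]
orientation: [1.033, 2.964, 0.001]
ft_force: [-0.4, 0.6, -0.4]
width: 29.5
grasp_force: 0.0
t: 8.72
ee_pos: [571.1, -29.1, 99.2]
orientation: [1.06, 2.955, 0.002]
ft_force: [2.5, 3.2, 2.2]
width: 29.9
grasp_force: 1.9
```

```bash
cat > f.py <<'E'
from h import *
o=ctrl.get_obs();Rm=R.from_rotvec(o['orientation']).as_matrix();print("TOOLF",(o['ft_force']@Rm).round(1),"ang",(19.04-np.degrees(np.arctan2(-Rm[1,0],-Rm[0,0]))).round(2))
E
python3 f.py; python3 -m inch '[[0.001,-0.007,0,0,0,0.011,0.32],[0.001,-0.014,0,0,0,0.022,0.32]]' | grep -v orient; python3 f.py
```

```text
TOOLF [ 0.1  4.1 -2.2] ang 58.51
t: 8.98
ee_pos: [570.1, -30.1, 99.3]
ft_force: [4.6, 6.9, 2.1]
width: 29.6
grasp_force: 3.9
TOOLF [ 1.   8.2 -2.1] ang 59.53
```

```bash
python3 -m inch '[[0.001,-0.005,0,0,0,0.007,0.32],[0.001,-0.01,0,0,0,0.015,0.32]]' | grep -v orient; python3 f.py
```

```text
t: 9.22
ee_pos: [569.0, -31.4, 99.2]
ft_force: [4.1, 5.2, -0.2]
width: 30.1
grasp_force: 3.4
TOOLF [0.3 6.6 0.2] ang 60.19
```

```bash
python3 - <<'E'
from h import *
a=ctrl.get_image("wrist")[150:350,130:380,::-1];b=ctrl.get_image("scene")[140:240,190:290,::-1]
a=cv2.resize(a,(500,400),interpolation=cv2.INTER_CUBIC);b=cv2.resize(b,(300,300),interpolation=cv2.INTER_CUBIC)
o=np.zeros((400,800,3),np.uint8);o[:,:500]=a;o[:300,500:]=b;cv2.imwrite("pics/w5.png",o)
E
```

```text
(no output)
```

View pics/w5.png

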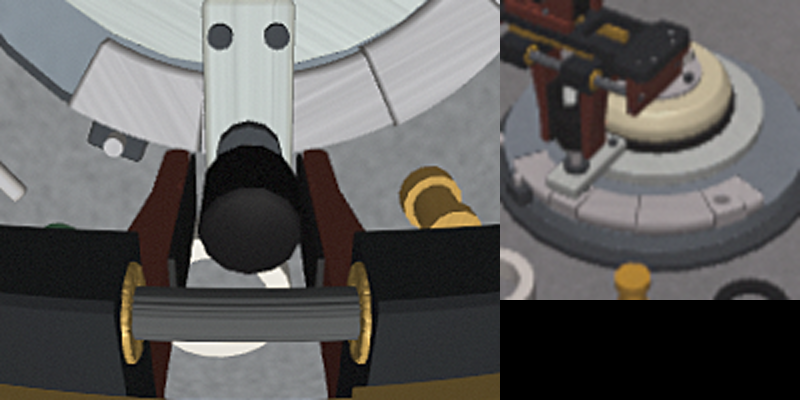

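The knob still stands high on its shaft, with the right finger pushing it, so the pin is on the track just short of the hole. I'll continue in small steps.

```bash
python3 -m inch '[[0.001,-0.005,0,0,0,0.007,0.32],[0.001,-0.01,0,0,0,0.015,0.32]]' | grep -v orient; python3 f.py
```

```text
t: 9.57
ee_pos: [567.7, -32.8, 99.0]
ft_force: [3.5, 2.9, -3.4]
width: 29.9
grasp_force: 1.8
TOOLF [-0.6  4.5  3.4] ang 60.85
```

```bash
python3 -m inch '[[0,-0.004,0,0,0,0.006,0.32],[0,-0.008,0,0,0,0.012,0.32]]' | grep -v orient; python3 f.py
```

```text
t: 9.82
ee_pos: [565.5, -34.0, 98.7]
ft_force: [1.1, 1.3, -0.9]
width: 30.1
grasp_force: 1.0
TOOLF [0.1 1.7 0.9] ang 61.39
```

```bash
python3 - <<'E'
from h import *
a=ctrl.get_image("wrist")[150:350,130:380,::-1];b=ctrl.get_image("scene")[140:240,190:290,::-1]
a=cv2.resize(a,(500,400),interpolation=cv2.INTER_CUBIC);b=cv2.resize(b,(300,300),interpolation=cv2.INTER_CUBIC)
o=np.zeros((400,800,3),np.uint8);o[:,:500]=a;o[:300,500:]=b;cv2.imwrite("pics/w6.png",o)
E
```

```text
(no output)
```

View pics/w6.png

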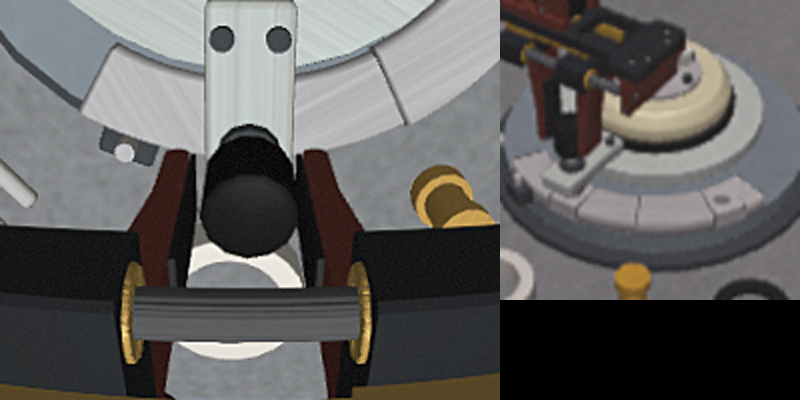

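The knob has dropped: the shaft is hidden by the collar and the knob sits low between the fingers. I'll open and back straight up, then verify.

```bash
python3 -m inch '[[0,0.003,0,0,0,0,0.2],[0,0.003,0,0,0,0,-0.1],[0,0.003,0,0,0,0,-0.3],[0,0.003,-0.2,0,0,0,-0.3],[0,0.003,-0.5,0,0,0,-0.3],[0,0.003,-0.8,0,0,0,-0.3],[0,0.003,-0.8,0,0,0,-0.3],[0,0.003,-0.8,0,0,0,-0.3]]'
python3 - <<'E'
from h import *
o=ctrl.get_obs();c=cam("wrist",o);im=ctrl.get_image("wrist");d=cam("side");b=ctrl.get_image("side")
s=cam("scene");sc=ctrl.get_image("scene")
A=np.array([476.9,46.8])
for n,cc,i in(("w",c,im),("d",d,b),("s",s,sc)):
    for z in(105,115):
        a=np.radians(19.04-60.8);print(n,z,np.round(proj(cc,[*(A+120*np.r_[np.cos(a),np.sin(a)]),z]),1))
def blob(i,u,v,h=25,t=60):
    m=(i.max(2)<t).astype(np.uint8)[v-h:v+h,u-h:u+h];N,l,st,ce=cv2.connectedComponentsWithStats(m)
    for k in range(1,N):
        if st[k][4]>60:print(st[k]+[u-h,v-h,0,0,0],ce[k]+[u-h,v-h])
for cc,i in((d,b),(s,sc)):
    u,v=proj(cc,[565,-33,105]);blob(i,int(u),int(v))
W=cv2.resize(im[:,:,::-1],(400,300));q=np.zeros((400,800,3),np.uint8);q[:300,:400]=W
u,v=map(int,proj(d,[565,-33,105]));q[:400,400:]=cv2.resize(b[v-50:v+50,u-50:u+50,::-1],(400,400),interpolation=cv2.INTER_CUBIC)
cv2.imwrite("pics/w7.png",q)
E
```

```text
t: 10.92
ee_pos: [565.5, -33.5, 218.2]
orientation: [-1.134, -2.929, 0.0]
ft_force: [0.4, 0.5, 0.8]
width: 57.3
grasp_force: 0.0
w 105 [252.7 190.7]
w 115 [252.7 193.7]
d 105 [263.7 175.1]
d 115 [263.7 171. ]
s 105 [213.7 184.5]
s 115 [213.6 181.2]
[239 150  43  34 968] [256.9535124 163.2303719]
[208 171  14  22 172] [213.76162791 183.87209302]
```

View pics/w7.png

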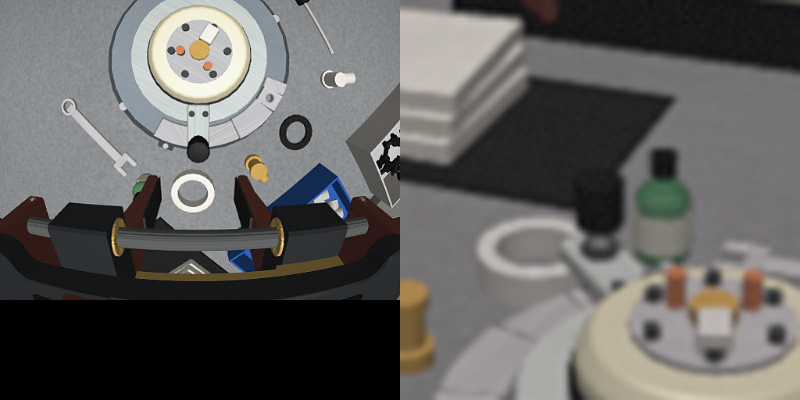

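The side view puts the knob centre at about (263,175), which matches z = 105 mm, and the scene blob agrees. The pin is home and nothing touches the fixture.

```bash
python3 -c "
from workcell import ctrl
print(ctrl.close_job())"
```

```text
the job is handed in; nothing more can be done
None
```

The pin now sits fully home in the next hole, about 61° clockwise of home (camera estimate: knob centre about 105 mm above the table). The gripper is open and clear of everything, no move was aimed near the loose things, and the job is handed in; the hand-in gave no verdict.

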